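Draw the strike-off bar out from under the tray hood and hold it over the pot

TASK

The next pot is to be struck off: take the strike-off bar out of the half-hooded blue tray, tilting it so that it slips out through the short mouth, and bring it over the cream moulded pot. Finish while holding it there: level, its middle over the middle of the pot, a few centimetres above the rim and touching nothing but the gripper. Leave the pot and everything else on the table where they are.

Things in the scene. Friction and masses are not known exactly. Their poses are not given: they have to be found in the camera images.
- tray: Blue steel tool tray fixed to the table, 278 x 138 mm; origin at the centre of its underside, x along its length, z up. Inside 270 x 130 mm; floor 5 mm thick. A fixed grey hood covers x = -139 to -27 mm, underside 64 mm, top 70 mm above the table. Toward +x the top is open. Bar rests on two black floor ribs at x = -85 and +75 mm, 10 mm wide, tops at 13 mm.
- tray_mouth (a point): Middle of the tray's open mouth (about 160 mm long along the tray's x, 128 mm wide), 68 mm above the table, at tray x +52.5 mm. The side walls end 70 mm, the end wall at +x 78 mm above the table.
- bar: Aluminium strike-off bar with red end caps, 230 mm long, 16 wide, 18 tall, 0.09 to 0.16 kg, loose. Origin at the centre of its underside, x along its length, z up; balanced at its middle. Lies within 5 degrees of the tray's x, -x end under the hood; too long to lift out level. With the -x end left low it can be raised at +x to about 18 degrees, then drawn out along its own length.
- bar_end_a (a point): Underside of the bar at its +x end (the visible end), 115 mm from the middle.
- bar_end_b (a point): Underside of the bar at its -x end (at the start under the hood), 115 mm from the middle.
- pot: Cream moulded round pot standing on the table, loose, 0.16 kg, 156 x 153 mm over all and 121 mm high, so its rim and ear end 121 mm above the table. Origin at the centre of its underside, z up.
- tape_roll: Bystander: kraft tape roll lying flat, 111 mm wide, 28 mm high, loose; origin at the centre of its underside.
- stopper: Bystander: tan turned stopper in the shape of a small bear, 59 mm high, loose; origin at the centre of its underside.
- kraft_box: Bystander: small kraft box, 34 x 46 x 56 mm, loose; origin at the centre of its underside.
- disc_24: Bystander: cream moulded lid, 112 mm wide, 12 mm high, loose, lying on the right of the table; origin at the centre of its underside.
- disc_28: Bystander: cream moulded lid like disc_24, nearer the robot; origin at the centre of its underside.
Things that resemble listed ones, but are neither listed nor needed, are in the scene too. There is more than one size of the pot; the one meant has the size given above.

How it is judged:
On the way:
1. the gripper has the bar out of the tray: both ends are above the tray's highest edge (height (world z) of each of bar_end_a, bar_end_b above 0.09 m and contact force between the fingers and bar above 1 N and contact force between bar and tray below 0.1 N), for 0.2 s.
At the end, for the whole second after the job is handed in: The gripper holds the bar still and level (within 8 degrees), both ends' undersides 8 to 90 mm above the pot's rim, the bar's middle within 30 mm horizontally of the pot's middle, touching neither pot nor tray; pot and bystanders stand within 15 mm of where they were (contact force between the fingers and bar above 1 N and contact force between bar and tray below 0.1 N and contact force between bar and pot below 0.1 N and height (world z) of bar_end_a between 0.129 and 0.211 m and height (world z) of bar_end_b between 0.129 and 0.211 m and angle between bar's own z axis and vertical below 0.14 rad and horizontal distance between bar and pot below 0.03 m and linear speed of bar below 0.03 m/s and distance of each of pot, tape_roll, stopper, kraft_box, disc_24, disc_28 from where it was at the start of the episode below 0.015 m and angle between pot's own z axis and vertical below 0.1 rad); the arm keeps its last pose, push and grip.
It fails at once if the pot is pushed or tipped (distance of pot from where it was at the start of the episode above 0.02 m or angle between pot's own z axis and vertical above 0.25 rad).
It fails at once if a bystander is knocked out of place (distance of any of tape_roll, stopper, kraft_box, disc_24, disc_28 from where it was at the start of the episode above 0.02 m).
It also fails if it takes over 45 s, if anything falls off the work surface, if the arm or the gripper's body presses on something with over 40 N, if the wrist force passes 120 N, or if a joint passes its speed limit or range.

ROBOT

A 6-joint arm with a two-finger parallel gripper is mounted at the origin on a cart in front of the work surface, level with it; the furniture and walls round the work are solid. World frame = base frame: x ahead of the robot, y to its left, z up, the work surface at z = 0. Lengths are in m, angles in rad, forces in N, time in s.
With the tool pointing down it reaches from about 0.425 to 1.125 m from the base axis. Payload 14.9 kg.
Tool frame: the origin (TCP) lies between the finger pads; the fingertips stand 14 mm ahead of it and the grasp point (between the pads) lies 5 mm behind it; z points along the fingers, y is the line along which they close (so a half turn about z gives the same grasp; the last joint's range is limited). The gripper opens to 91 mm and grips with 3 to 60 N. Pads are 32 mm wide; open, the fingers measure 118 mm over their backs; the gripper's body (76 mm by 178 mm) begins 60 mm behind the grasp point.
Start: joints at [1.306, 0.379, 1.734, -0, 1.028, -0.033], TCP at [0.161, 0.681, 0.228] pointing down, gripper open.
Joint ranges: [-2.77, 2.77], [-0.74, 2.19], [0, 2.66], [-1.06, 4.2], [0.31, 2.87], [-3.08, 3.08]. Speed limits (rad/s): [1.89, 1.89, 2.39, 3.14, 3.14, 3.14].

INTERFACE

Orientations are given as a unit quaternion [w, x, y, z].
In Python, from station import robot gives the robot as it stands. The module is installed in compiled form; this text tells all that it offers.
- The arm moves only by the tool send_rows, never from a script. Its argument "commands" is a list of rows, each a list of 3 entries, a list of its own where there are three numbers: the closure, from -1 (fully open) to 1 (shut), then the shift along the tool's x, y, z in m, then the turn about the tool's z in degrees. A call has 1 to 10 rows; each row shifts and turns the commanded pose from where the row before left it, along the tool's axes as they then stand; what a row does not reach is not made up. A row lasts 1/8 s, in which the tool goes at most 62.5 mm and 10.7 degrees, less where a joint would pass 70% of its speed; a pose out of reach is approached as far as the arm can. A call with a gripper value outside its range is refused whole. The fingers move at their own pace and stop on an object; the grip force is fixed at half the most. Time passes only in rows, so rows that do not move let the fingers close. It gives the time, the measured TCP pose, the force, the opening and the grip force at its end, in the units of the state.
- robot.state(): the state, without advancing time (a new reading comes with each control period).
- robot.grab_frame(name): name is "side" or "top"; returns the picture (420x560x3 uint8, red, green, blue); there is no depth.
- robot.calibration(name): a dict with "fovy" (degrees; the focal length in pixels is half the picture's height over the tangent of half this angle, whatever the lens; pixels are square), "cx", "cy" (the principal point, pixels), "rvec" (rotation vector, rad) and "tvec" (3), from world to camera coordinates, as OpenCV has them. Camera axes: x right, y down, z forward; pixel columns grow to the right and rows downward; lengths in m; the calibration is good to about 2 mm. A picture is of the moment at which its call begins. calibration takes no time and is no camera call.
- robot.finish_job(): hands the job in; it is judged then, once.
The state is a dict: "time_s": time; "qpos": joint angles; "qvel": joint speeds; "effort": joint torques, N m; "tcp_pos": TCP position; "ee_rot": TCP orientation; "ft_force": force on the tool from outside, world axes, zero at the start; "moment": the same for the moment, N m; "opening": opening from 0.0 (shut) to 1.0 (fully open); "gripper_force": force on a finger pad.
Only numpy, scipy, OpenCV 4.12 (cv2) and the standard library are available. Lean on these libraries where they do the work, as an engineer would, in place of code of your own. Each camera call takes 0.05 s, during which the arm holds its last target. There are 200 camera calls.

## Working session

There is one attempt and no reset: what is moved stays moved. The work goes in short steps, Python scripts to look and compute and a tool call to move; the robot and the scene stay as the last step left them, time stands still between calls to the robot, and variables do not carry over. Pictures are saved under pics/ and viewed, at most 10 in all, crops included, and the job is handed in when it is done.

Besides the shell and the picture viewer there is one more tool, called after "Emit:" as name(argument=value, ...), one argument or row to a line, values as JSON. send_rows: Moves the arm, as the interface text tells. Its arguments: {"type":"object","properties":{"commands":{"type":"array"}},"required":["commands"]}

```bash
mkdir -p pics; cat > h.py <<'E'
import numpy as np, cv2
from station import robot
def cal(n):
    c=robot.calibration(n); f=210/np.tan(np.radians(c["fovy"])/2)
    K=np.array([[f,0,c["cx"]],[0,f,c["cy"]],[0,0,1]]); R=cv2.Rodrigues(np.array(c["rvec"],float))[0]
    return K,R,np.array(c["tvec"],float).ravel()
def ray(n,uv):
    K,R,t=cal(n); d=R.T@np.linalg.inv(K)@np.array([uv[0],uv[1],1.]); return -R.T@t,d/np.linalg.norm(d)
def onz(n,uv,z):
    o,d=ray(n,uv); return o+d*(z-o[2])/d[2]
def proj(n,p):
    K,R,t=cal(n); q=K@(R@np.array(p,float)+t); return q[:2]/q[2]
def two(a,b,n1="top",n2="side"):
    o1,d1=ray(n1,a);o2,d2=ray(n2,b)
    s=np.linalg.lstsq(np.c_[d1,-d2],o2-o1,rcond=None)[0]
    p,q=o1+s[0]*d1,o2+s[1]*d2; return (p+q)/2,np.linalg.norm(p-q)
E
python3 - <<'E'
from h import *
for n in("top","side"):
    im=robot.grab_frame(n); cv2.imwrite(f"pics/{n}0.png",im[...,::-1]); print(n,robot.calibration(n),ray(n,(280,210))[0])
print(robot.state())
E
```

```text
top {'fovy': 54.15834738916886, 'cx': 278.187987288929, 'cy': 207.46235691956153, 'rvec': array([ 2.12466877, -2.14672861,  0.21837158]), 'tvec': array([0.09118103, 0.50418257, 1.43041179])} [0.2379732  0.11926303 1.49590675]
side {'fovy': 47.37528591234694, 'cx': 281.88345593228473, 'cy': 207.72996404206012, 'rvec': array([ 0.34277562, -2.64862748,  1.36719682]), 'tvec': array([0.50791146, 0.05605765, 1.69504931])} [0.11101955 1.4327591  1.03401387]
{'time_s': 0.1, 'qpos': array([ 1.30572407e+00,  3.79346239e-01,  1.73473708e+00, -9.18097728e-06,
        1.02848135e+00, -3.32943532e-02]), 'qvel': array([-0.00121993, -0.00155285, -0.0001771 ,  0.0005935 ,  0.0020647 ,
        0.00041698]), 'effort': array([-6.08653972e-04, -7.65035248e+01, -4.35290122e+01,  6.50985818e-02,
        3.98619426e-02, -4.16582361e-05]), 'tcp_pos': array([0.16070873, 0.68094671, 0.22735346]), 'ee_rot': array([-6.83489796e-05,  1.15627355e-01,  9.93292544e-01, -4.81196394e-04]), 'ft_force': array([0.45895592, 0.83529212, 0.42896067]), 'moment': array([-0.00727992, -0.0244151 ,  0.03050819]), 'gripper_force': 0.0, 'opening': 0.9987224325345576}
```

View pics/top0.png

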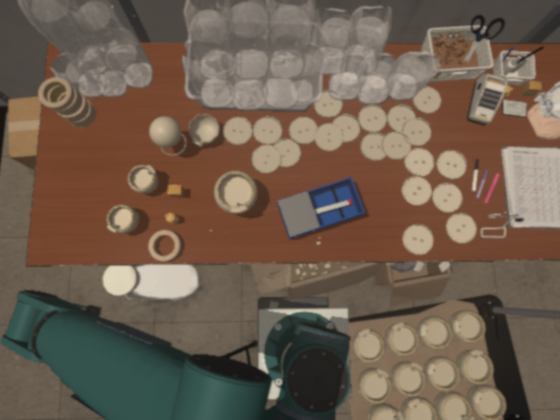

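View pics/side0.png

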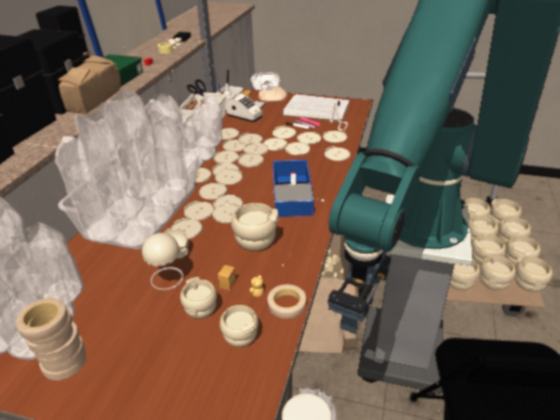

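The top view shows the tray at about (321,208) with the hood on the left (+y), the bar's visible end near (350,203) and the large pot at (237,194). The side view shows the tray at (293,187) and the pot at (256,227). I'll zoom in on both.

```bash
python3 - <<'E'
from h import *
a=cv2.imread("pics/top0.png")[155:255,200:380]; b=cv2.imread("pics/side0.png")[145:260,215:335]
a=cv2.resize(a,None,fx=4,fy=4,interpolation=cv2.INTER_CUBIC); cv2.imwrite("pics/c1.png",a)
cv2.imwrite("pics/c2.png",cv2.resize(b,None,fx=5,fy=5,interpolation=cv2.INTER_CUBIC))
for n in("top","side"):
    im=cv2.imread(f"pics/{n}0.png"); hsv=cv2.cvtColor(im,cv2.COLOR_BGR2HSV)
    m=cv2.inRange(hsv,(105,120,40),(125,255,255))
    k,l,s,c=cv2.connectedComponentsWithStats(m)
    print(n,[(s[i].tolist(),c[i].round(1).tolist()) for i in range(1,k) if s[i,4]>30])
E
```

```text
top [([320, 186, 44, 41, 647], [341.2, 207.7]), ([314, 191, 21, 16, 231], [324.1, 198.4])]
side [([78, 0, 24, 55, 307], [89.5, 26.7]), ([156, 0, 9, 29, 83], [160.4, 13.2]), ([274, 161, 36, 23, 646], [290.4, 171.0]), ([276, 201, 37, 15, 472], [294.5, 208.1])]
```

View pics/c1.png

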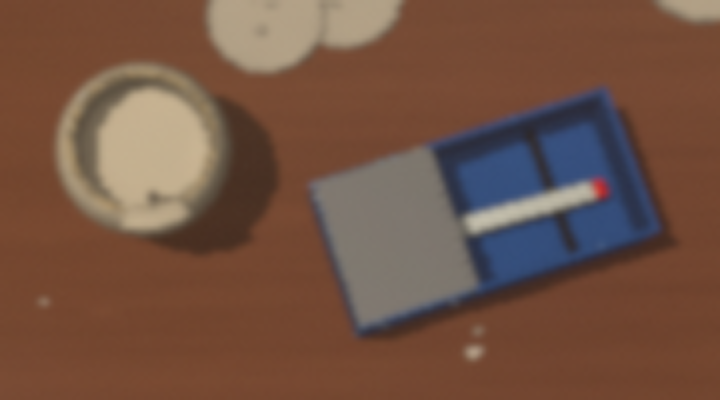

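View pics/c2.png

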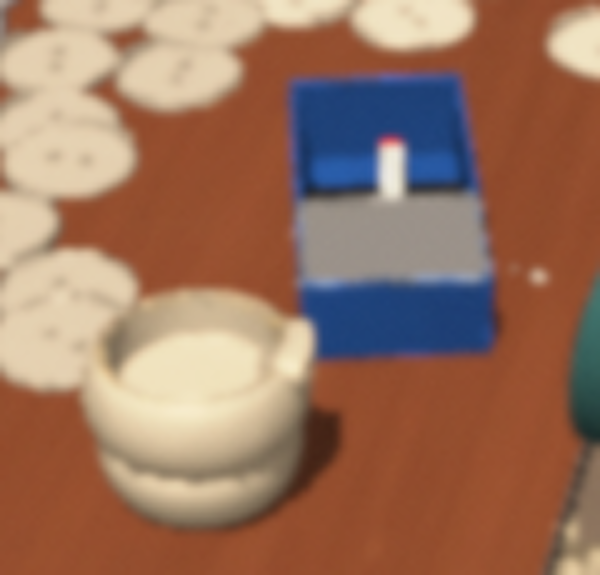

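The crops show the hood corners, the tray's far corners, the bar's red tip (top crop ~(607,188), side crop ~(391,141)) and the pot rim with its ear toward the robot. I'll triangulate these.

```bash
python3 - <<'E'
from h import *
T=lambda u,v:((u+.5)/4+200-.5,(v+.5)/4+155-.5)
S=lambda u,v:((u+.5)/5+215-.5,(v+.5)/5+145-.5)
P={}
for k,a,b in [("hood+y far",(311,184),(303,283)),("hood+y near",(358,334),(491,275)),
 ("end far",(606,91),(291,82)),("end near",(661,232),(462,77)),("hoodedge far",(431,146),(299,203)),("hoodedge near",(481,288),(478,196)),
 ("bar tip",(608,188),(391,139)),("bar@hood(side occluded)",(467,225),(393,197)),
 ("pot rim L/R top, mid",(143,146),(204,350))]:
    p,g=two(T(*a),S(*b)); P[k]=p; print(k,p.round(4),"gap",round(g,4))
tip=onz("top",T(609,187),.031); mid=onz("top",T(467,225),.031)
a=(mid-tip);print("bar top-plane: tip",tip,"at hood",mid,"dir deg",np.degrees(np.arctan2(-a[1],-a[0])),np.linalg.norm(a))
q=[onz("top",T(*c),z) for c,z in [((311,184),.07),((358,334),.07),((661,232),.078),((606,91),.078)]]
c=np.mean(q,0); x=(q[2]+q[3]-q[0]-q[1])/2; print("tray c",c,"len",np.linalg.norm(x[:2]),"wid",np.linalg.norm(q[1]-q[0]),np.linalg.norm(q[2]-q[3]),"dir",np.degrees(np.arctan2(x[1],x[0])))
# pot
for n,zz in(("top",.121),):
  for u,v in((56,146),(229,146),(143,62),(143,235)): print("rim",onz(n,T(u,v),zz).round(4))
for u,v in((85,350),(316,335),(205,290)): print("rim side",onz("side",S(u,v),.121).round(4))
E
```

```text
hood+y far [0.5253 0.0892 0.0705] gap 0.0004
hood+y near [0.3943 0.0502 0.0722] gap 0.0059
end far [ 0.609  -0.1753  0.0762] gap 0.0046
end near [ 0.4794 -0.219   0.074 ] gap 0.0015
hoodedge far [ 0.5597 -0.0186  0.066 ] gap 0.0
hoodedge near [ 0.4313 -0.0594  0.0661] gap 0.0003
bar tip [ 0.5289 -0.1828  0.0298] gap 0.0031
bar@hood(side occluded) [ 0.4915 -0.0487  0.0622] gap 0.006
pot rim L/R top, mid [0.5511 0.2343 0.11  ] gap 0.0013
bar top-plane: tip [ 0.52803538 -0.18372109  0.031     ] at hood [ 0.493942   -0.05280399  0.031     ] dir deg -75.40326598276023 0.13528356804486635
tray c [ 0.50021844 -0.06361984  0.074     ] len 0.27896416800645296 wid 0.13929007055883072 0.1351186629190152 dir -72.53556010697919
rim [0.5498 0.3077 0.121 ]
rim [0.5487 0.16   0.121 ]
rim [0.6235 0.234  0.121 ]
rim [0.472 0.233 0.121]
rim side [0.6205 0.2672 0.121 ]
rim side [0.4789 0.2154 0.121 ]
rim side [0.5656 0.1832 0.121 ]
```

```bash
cat >> h.py <<'E'
from scipy.spatial.transform import Rotation as Ro
def go(p,yaw=None):  # delta to target in tool axes; yaw = world heading of tool y, deg
    s=robot.state(); q=s["ee_rot"]; R=Ro.from_quat([q[1],q[2],q[3],q[0]]).as_matrix()
    y=np.degrees(np.arctan2(R[1,1],R[0,1])); d=R.T@(np.array(p)-s["tcp_pos"])
    print("t",round(s["time_s"],2),"tcp",s["tcp_pos"].round(4),"y-head",round(y,2),"delta mm",(d*1000).round(1),"turn",None if yaw is None else round(y-yaw,2),"open",round(s["opening"],3),"gf",round(s["gripper_force"],1),"ft",s["ft_force"].round(1))
E
python3 -c "
from h import *
go([.46,.43,.228],14.6)
for u in((365,262),(382,262),(382,172),(382,215),(402,190),(404,240)):print(u,onz('top',u,0).round(3))"
```

```text
t 0.1 tcp [0.1607 0.6809 0.2274] y-head 76.72 delta mm [-348.9 -175.5   -0.5] turn 62.12 open 0.999 gf 0.0 ft [0.5 0.8 0.4]
(365, 262) [ 0.309 -0.228  0.   ]
(382, 262) [ 0.309 -0.29   0.   ]
(382, 172) [ 0.647 -0.31   0.   ]
(382, 215) [ 0.482 -0.3    0.   ]
(402, 190) [ 0.576 -0.381  0.   ]
(404, 240) [ 0.388 -0.376  0.   ]
```

Emit:
send_rows(
  commands=[
    [-0.5,[-0.044,-0.022,0],0],
    [0,[-0.044,-0.022,0],0],
    [0,[-0.044,-0.022,0],0],
    [0,[-0.044,-0.022,0],0],
    [0,[-0.044,-0.022,0],0],
    [0,[-0.044,-0.022,0],0],
    [0,[-0.044,-0.022,0],0],
    [0,[-0.044,-0.022,0],0],
  ],
)

```text
time_s: 1.1
tcp_pos: [0.4639, 0.4279, 0.2278]
ee_rot: [-0.0, 0.116, 0.993, -0.0]
ft_force: [-0.4, -0.0, 0.1]
opening: 0.5
gripper_force: 0.0
```

Emit:
send_rows(
  commands=[
    [0,[0,0,0],10.3],
    [0,[0,0,0],10.3],
    [0,[0,0,0],10.3],
    [0,[0,0,0],10.3],
    [0,[0,0,0],10.3],
    [0,[0,0,0],10.3],
    [0,[0,0,0],0],
  ],
)

```text
time_s: 1.98
tcp_pos: [0.4628, 0.429, 0.2277]
ee_rot: [-0.0, 0.609, 0.793, -0.0]
ft_force: [-0.5, 0.1, 0.3]
opening: 0.501
gripper_force: 0.0
```

```bash
python3 -c "
from h import *
go([.523,-.165,.16],14.6)"
```

```text
t 1.98 tcp [0.4628 0.429  0.2277] y-head 14.98 delta mm [-589.3  -95.4   67.8] turn 0.38 open 0.501 gf 0.0 ft [-0.5  0.1  0.3]
```

Emit:
send_rows(
  commands=[
    [0,[-0.059,-0.0095,0],0.4],
    [0,[-0.059,-0.0095,0],0],
    [0,[-0.059,-0.0095,0],0],
    [0,[-0.059,-0.0095,0],0],
    [0,[-0.059,-0.0095,0],0],
    [0,[-0.059,-0.0095,0],0],
    [0,[-0.059,-0.0095,0],0],
    [0,[-0.059,-0.0095,0],0],
    [0,[-0.059,-0.0095,0],0],
    [0,[-0.059,-0.0095,0.02],0],
  ],
)

```text
time_s: 3.22
tcp_pos: [0.52, -0.1677, 0.2092]
ee_rot: [0.001, 0.61, 0.792, 0.0]
ft_force: [0.3, 0.0, 0.7]
opening: 0.496
gripper_force: 0.0
```

Emit:
send_rows(
  commands=[
    [0,[0,0,0.045],0],
    [0,[0,0,0],0],
  ],
)

```text
time_s: 3.48
tcp_pos: [0.5172, -0.1651, 0.1606]
ee_rot: [-0.003, 0.611, 0.792, -0.001]
ft_force: [-0.5, -0.2, -0.1]
opening: 0.498
gripper_force: 0.0
```

```bash
python3 -c "
from h import *
go([.523,-.165,.028],14.6)"
```

```text
t 3.48 tcp [ 0.5172 -0.1651  0.1606] y-head 14.67 delta mm [ -1.8   6.2 132.5] turn 0.07 open 0.498 gf 0.0 ft [-0.5 -0.2 -0.1]
```

Emit:
send_rows(
  commands=[
    [0,[-0.0015,0.006,0.03],0],
    [0,[0,0,0.04],0],
    [0,[0,0,0.03],0],
    [0,[0,0,0.02],0],
    [0,[0,0,0.012],0],
    [0,[0,0,0],0],
  ],
)

```text
time_s: 4.22
tcp_pos: [0.5256, -0.1651, 0.0312]
ee_rot: [-0.0, 0.612, 0.791, -0.0]
ft_force: [-0.2, -0.3, -1.3]
opening: 0.499
gripper_force: 0.0
```

```bash
python3 - <<'E'
from h import *
go([.523,-.165,.028],14.6)
a=robot.grab_frame("top")[155:255,260:380,::-1]; b=robot.grab_frame("side")[145:245,255:375,::-1]
f=lambda i:cv2.resize(i,(396,330),interpolation=cv2.INTER_CUBIC)
cv2.imwrite("pics/g1.png",np.hstack([f(a),f(b)]))
E
```

```text
t 4.22 tcp [ 0.5256 -0.1651  0.0312] y-head 14.56 delta mm [ 0.8 -2.5  3.2] turn -0.04 open 0.499 gf 0.0 ft [-0.2 -0.3 -1.3]
```

View pics/g1.png

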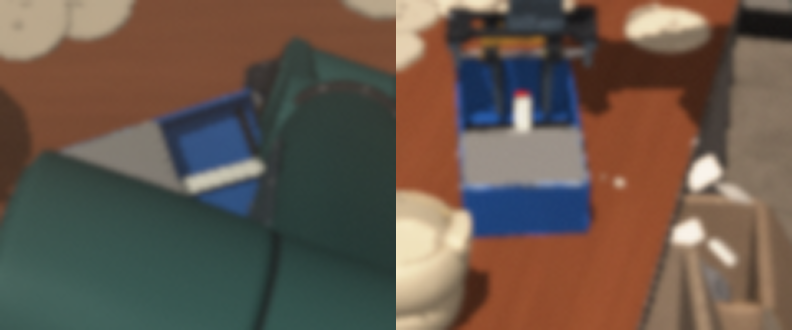

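The side view shows the fingers (columns ~500 and ~548) straddling the bar (522). I'll close the gripper and lift.

Emit:
send_rows(
  commands=[
    [0,[0,-0.002,0.003],0],
    [1,[0,0,0],0],
    [1,[0,0,0],0],
    [1,[0,0,0],0],
    [1,[0,0,0],0],
    [1,[0,0,-0.005],0],
    [1,[0,0,-0.01],0],
  ],
)

```text
time_s: 5.2
tcp_pos: [0.5233, -0.1657, 0.0433]
ee_rot: [-0.0, 0.612, 0.791, -0.0]
ft_force: [0.5, 0.3, -0.8]
opening: 0.172
gripper_force: 30.0
```

Emit:
send_rows(
  commands=[
    [1,[0,0,-0.008],0],
    [1,[0,0,-0.008],0],
    [1,[0,0,-0.008],0],
    [1,[0,0,-0.008],0],
    [1,[0,0,-0.005],0],
    [1,[0,0,0],0],
  ],
)

```text
time_s: 5.95
tcp_pos: [0.5236, -0.1658, 0.0804]
ee_rot: [0.0, 0.612, 0.791, 0.0]
ft_force: [0.7, -0.2, -0.9]
opening: 0.172
gripper_force: 30.0
```

```bash
python3 - <<'E'
from h import *
go([.523,-.165,.088],14.6)
a=robot.grab_frame("top")[155:255,260:380,::-1]; b=robot.grab_frame("side")[145:245,255:375,::-1]
f=lambda i:cv2.resize(i,(396,330),interpolation=cv2.INTER_CUBIC)
cv2.imwrite("pics/g2.png",np.hstack([f(a),f(b)]))
E
```

```text
t 5.95 tcp [ 0.5236 -0.1658  0.0804] y-head 14.53 delta mm [ 0.9 -0.4 -7.6] turn -0.07 open 0.172 gf 30.0 ft [ 0.7 -0.2 -0.9]
```

View pics/g2.png

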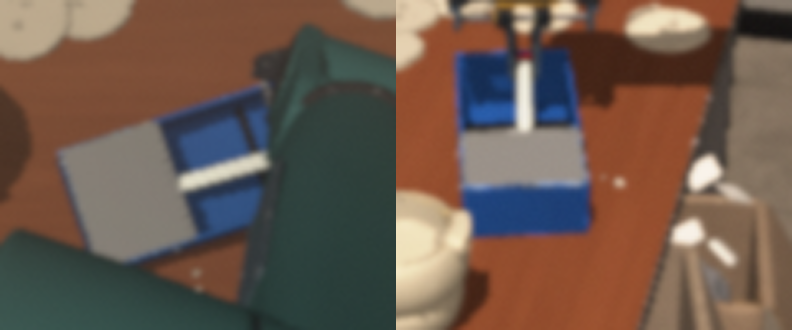

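The bar is tilting in the grip with its low end still under the hood, and the forces are small. I'll lift further.

Emit:
send_rows(
  commands=[
    [1,[0,0,-0.006],0],
    [1,[-0.002,0,-0.006],0],
    [1,[-0.003,0,-0.006],0],
    [1,[0,0,0],0],
  ],
)

```text
time_s: 6.55
tcp_pos: [0.5253, -0.1711, 0.0988]
ee_rot: [0.001, 0.612, 0.791, 0.0]
ft_force: [0.1, -0.3, -1.3]
opening: 0.172
gripper_force: 30.0
```

Emit:
send_rows(
  commands=[
    [1,[-0.01,0,-0.003],0],
    [1,[-0.01,0,-0.003],0],
    [1,[-0.01,0,-0.003],0],
    [1,[-0.01,0,-0.003],0],
    [1,[0,0,0],0],
  ],
)

```text
time_s: 7.18
tcp_pos: [0.5352, -0.2103, 0.1104]
ee_rot: [0.0, 0.612, 0.791, 0.0]
ft_force: [0.1, -1.0, -2.4]
opening: 0.171
gripper_force: 30.0
```

```bash
python3 - <<'E'
from h import *
go([.523,-.165,.088],14.6)
a=robot.grab_frame("top")[155:255,260:380,::-1]; b=robot.grab_frame("side")[125:225,255:375,::-1]
f=lambda i:cv2.resize(i,(396,330),interpolation=cv2.INTER_CUBIC)
cv2.imwrite("pics/g3.png",np.hstack([f(a),f(b)]))
E
```

```text
t 7.17 tcp [ 0.5352 -0.2103  0.1104] y-head 14.48 delta mm [46.9 -0.5 22.3] turn -0.12 open 0.171 gf 30.0 ft [ 0.1 -1.  -2.4]
```

View pics/g3.png

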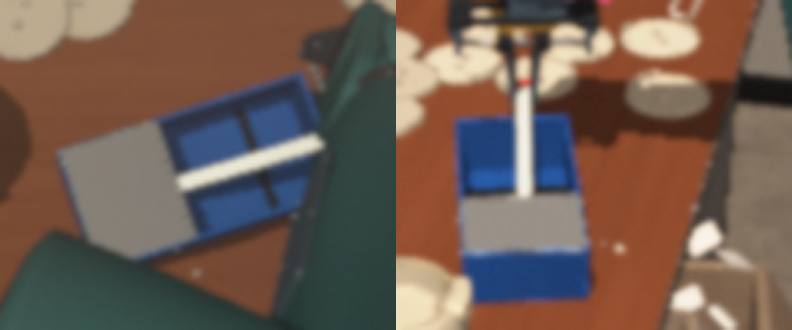

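The bar slides out over the end wall and its low end is nearly at the hood edge. I'll keep drawing it out, then lift.

Emit:
send_rows(
  commands=[
    [1,[-0.01,0,-0.0035],0],
    [1,[-0.01,0,-0.0035],0],
    [1,[-0.01,0,-0.0035],0],
    [1,[-0.01,0,-0.0035],0],
    [1,[-0.01,0,-0.0035],0],
    [1,[-0.01,0,-0.0035],0],
    [1,[-0.005,0,-0.0035],0],
    [1,[0,0,0],0],
  ],
)

```text
time_s: 8.28
tcp_pos: [0.5513, -0.2726, 0.1349]
ee_rot: [0.0, 0.612, 0.791, 0.0]
ft_force: [0.1, 0.6, -0.9]
opening: 0.172
gripper_force: 30.0
```

```bash
cat > bar.py <<'E'
from h import *
import sys
go([.48,-.28,.25],None)
a=robot.grab_frame("top")[145:265,260:404,::-1]; b=robot.grab_frame("side")[100:220,235:379,::-1]
f=lambda i:cv2.resize(i,(396,330),interpolation=cv2.INTER_CUBIC)
cv2.imwrite(f"pics/{sys.argv[1]}.png",np.hstack([f(a),f(b)]))
E
python3 bar.py g4
```

```text
t 8.28 tcp [ 0.5513 -0.2726  0.1349] y-head 14.5 delta mm [  10.6  -70.8 -115.2] turn None open 0.172 gf 30.0 ft [ 0.1  0.6 -0.9]
```

View pics/g4.png

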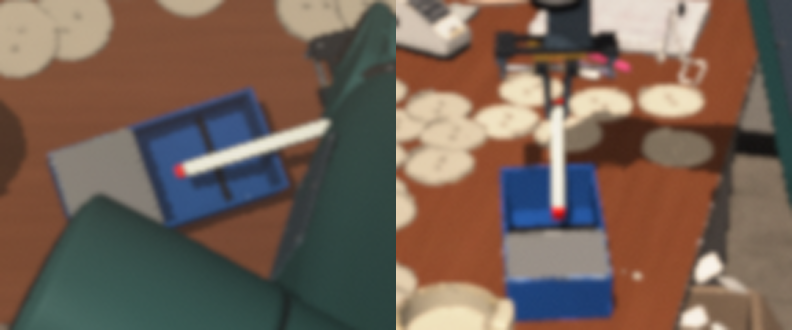

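The low red cap is out from under the hood in both views, at (179,171) in the top crop and (163+396,212) in the side crop. I'll triangulate it.

```bash
python3 - <<'E'
from h import *
k=144/396
p,g=two((260+(179.5)*k-.5,145+171.5*k-.5),(235+(163.5)*k-.5,100+212.5*k-.5))
print(p,g); t=robot.state()["tcp_pos"]; print(np.linalg.norm(p[:2]-t[:2]), np.degrees(np.arctan2(t[2]+.003-p[2],np.linalg.norm(p[:2]-t[:2]))))
x=np.array([.3,-.954]); print("tray x",(p[:2]-[.5002,-.0636])@x)
E
```

```text
[ 0.49942702 -0.07760808  0.07656257] 0.0012886980525610063
0.20114830351700422 16.851343353769142
tray x 0.01313180908809418
```

Emit:
send_rows(
  commands=[
    [1,[0,0,-0.01],0],
    [1,[0,0,-0.015],0],
    [1,[0,0,-0.015],0],
    [1,[0,0,-0.015],0],
    [1,[0,0,-0.01],0],
    [1,[0,0,-0.005],0],
    [1,[0,0,0],0],
    [1,[0,0,0],0],
  ],
)

```text
time_s: 9.38
tcp_pos: [0.5509, -0.2721, 0.2041]
ee_rot: [-0.0, 0.612, 0.791, -0.0]
ft_force: [-0.3, 0.7, -0.6]
opening: 0.173
gripper_force: 30.0
```

```bash
cat > caps.py <<'E'
from h import *
# low red cap near the bar: largest red blob in each view inside a window about the predicted place, triangulated
t=robot.state()["tcp_pos"]; R=Ro.from_quat(np.roll(robot.state()["ee_rot"],-1)).as_matrix()
g=t+R[:,0]*.19+[0,0,-.03]; c={}
for n in("top","side"):
    im=robot.grab_frame(n); h=cv2.cvtColor(im,cv2.COLOR_RGB2HSV)
    m=cv2.inRange(h,(0,170,110),(6,255,255))|cv2.inRange(h,(172,150,110),(180,255,255))
    k,l,s,cc=cv2.connectedComponentsWithStats(m); u=proj(n,g)
    o=[i for i in range(1,k) if np.linalg.norm(cc[i]-u)<40]
    print(n,u.round(1),[(s[i,4],cc[i].round(1).tolist()) for i in o])
    if o: c[n]=cc[max(o,key=lambda i:s[i,4])]
go(t)
if len(c)==2:
    p,e=two(c["top"],c["side"]); d=np.linalg.norm((p-t)[:2])
    print("cap",p.round(4),"gap",e.round(4),"dist",d.round(4),"tilt~",np.degrees(np.arctan2(t[2]-.006+.009-p[2],d)).round(1))
E
python3 caps.py
```

```text
top [331.9 200.5] [(np.int32(7), [327.3, 203.4])]
side [293.3 152.7] [(np.int32(41), [311.9, 121.9]), (np.int32(5), [293.2, 120.4]), (np.int32(15), [293.7, 161.2])]
t 9.47 tcp [ 0.5509 -0.2721  0.2041] y-head 14.52 delta mm [ 0.  -0.1  0.1] turn None open 0.174 gf 30.0 ft [-0.4  1.4 -1.1]
cap [ 0.4457 -0.0526  0.325 ] gap 0.0369 dist 0.2434 tilt~ -25.9
```

```bash
sed -i 's/max(o,key=lambda i:s\[i,4\])/min(o,key=lambda i:np.linalg.norm(cc[i]-u))/' caps.py; python3 caps.py
```

```text
top [331.9 200.5] [(np.int32(7), [327.3, 203.4])]
side [293.3 152.7] [(np.int32(40), [311.5, 121.7]), (np.int32(6), [293.0, 120.5]), (np.int32(15), [293.7, 161.2])]
t 9.57 tcp [ 0.551  -0.2721  0.2042] y-head 14.52 delta mm [ 0.  -0.   0.1] turn None open 0.175 gf 30.0 ft [-0.1 -0.3 -0.5]
cap [ 0.4992 -0.0769  0.1449] gap 0.0001 dist 0.202 tilt~ 17.1
```

Emit:
send_rows(
  commands=[
    [1,[0.015,0,0],0],
    [1,[0.025,0,0],0],
    [1,[0.025,0,0],0],
    [1,[0.025,0,0],0],
    [1,[0.015,0,0],0],
    [1,[0,0,0.015],0],
    [1,[0,0,0.02],0],
    [1,[0,0,0.015],0],
    [1,[0,0,0],0],
  ],
)

```text
time_s: 10.7
tcp_pos: [0.5241, -0.1706, 0.1531]
ee_rot: [-0.001, 0.612, 0.791, -0.0]
ft_force: [-0.7, 0.1, -0.2]
opening: 0.173
gripper_force: 30.0
```

Emit:
send_rows(
  commands=[
    [1,[0,0,0.01],0],
    [1,[0,0,0.01],0],
    [1,[0,0,0.01],0],
    [1,[0,0,0.01],0],
    [1,[0,0,0.01],0],
    [1,[0,0,0.01],0],
    [1,[0,0,0],0],
  ],
)

```text
time_s: 11.58
tcp_pos: [0.5243, -0.1704, 0.0937]
ee_rot: [-0.001, 0.612, 0.791, -0.0]
ft_force: [1.1, -0.1, -1.3]
opening: 0.173
gripper_force: 30.0
```

```bash
python3 caps.py; python3 bar.py g5
```

```text
top [298.8 214.2] [(np.int32(3), [294.0, 215.0])]
side [293.7 193.1] [(np.int32(3), [293.7, 157.7]), (np.int32(13), [293.6, 192.4])]
t 11.68 tcp [ 0.5246 -0.1705  0.0944] y-head 14.53 delta mm [ 0.2 -0.3  0.8] turn None open 0.175 gf 30.0 ft [ 0.2 -0.3 -1.5]
cap [0.4719 0.0318 0.0795] gap 0.0009 dist 0.2088 tilt~ 4.7
t 11.68 tcp [ 0.5246 -0.1705  0.0944] y-head 14.53 delta mm [ -94.8  -70.7 -155.6] turn None open 0.175 gf 30.0 ft [ 0.2 -0.3 -1.5]
```

View pics/g5.png

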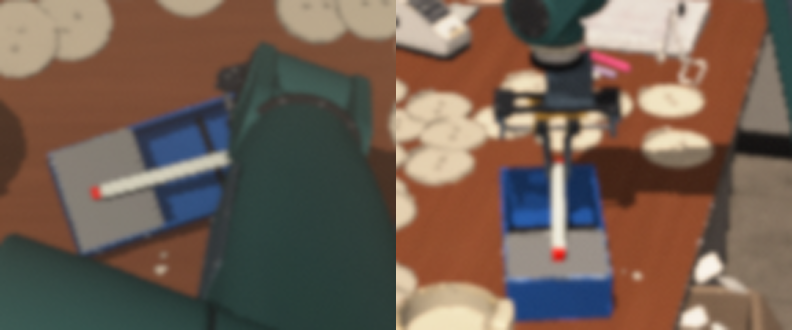

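Emit:
send_rows(
  commands=[
    [1,[0.002,0,0.004],0],
    [1,[0,0,0.0035],0],
    [1,[0,0,0],0],
    [1,[0,0,-0.005],0],
    [1,[0,0,-0.015],0],
    [1,[0,0,-0.03],0],
    [1,[0,0,-0.03],0],
    [1,[0,0,-0.03],0],
    [1,[0,0,-0.01],0],
    [1,[0,0,0],0],
  ],
)

```text
time_s: 13.02
tcp_pos: [0.5244, -0.1687, 0.2076]
ee_rot: [0.001, 0.612, 0.791, 0.0]
ft_force: [-0.1, 0.7, -1.6]
opening: 0.176
gripper_force: 30.0
```

```bash
python3 caps.py
```

```text
top [300.8 208.5] [(np.int32(5), [295.6, 208.8])]
side [293.4 166.5] [(np.int32(19), [293.8, 163.7])]
t 13.12 tcp [ 0.5237 -0.1685  0.2062] y-head 14.52 delta mm [-0.4  0.5 -1.4] turn None open 0.17 gf 30.0 ft [-0.6 -0.3 -2.1]
cap [0.471  0.0336 0.2   ] gap 0.0014 dist 0.2092 tilt~ 2.9
```

```bash
python3 -c "
from h import *
go([.574,.142,.195])"
```

```text
t 13.12 tcp [ 0.5237 -0.1685  0.2062] y-head 14.52 delta mm [288.  126.5  11.3] turn None open 0.17 gf 30.0 ft [-0.6 -0.3 -2.1]
```

Emit:
send_rows(
  commands=[
    [1,[0.01,0.004,0],0],
    [1,[0.016,0.007,0],0],
    [1,[0.02,0.009,0],0],
    [1,[0.023,0.01,0],0],
    [1,[0.023,0.01,0],0],
    [1,[0.023,0.01,0],0],
    [1,[0.023,0.01,0],0],
    [1,[0.023,0.01,0],0],
    [1,[0.023,0.01,0],0],
    [1,[0.023,0.01,0],0],
  ],
)

```text
time_s: 14.38
tcp_pos: [0.5592, 0.0562, 0.2067]
ee_rot: [-0.0, 0.612, 0.791, -0.0]
ft_force: [0.9, 0.7, -1.6]
opening: 0.177
gripper_force: 30.0
```

Emit:
send_rows(
  commands=[
    [1,[0.023,0.01,0.002],0],
    [1,[0.022,0.01,0.002],0],
    [1,[0.018,0.008,0.002],0],
    [1,[0.012,0.006,0.002],0],
    [1,[0.006,0.003,0.002],0],
    [1,[0,0,0],0],
    [1,[0,0,0],0],
    [1,[0,0,0],0],
  ],
)

```text
time_s: 15.38
tcp_pos: [0.5751, 0.1415, 0.1972]
ee_rot: [0.0, 0.612, 0.791, 0.0]
ft_force: [0.6, -0.5, -1.0]
opening: 0.174
gripper_force: 30.0
```

```bash
python3 caps.py; python3 - <<'E'
from h import *
go([.574,.142,.195])
a=robot.grab_frame("top")[135:255,180:324,::-1]; b=robot.grab_frame("side")[145:265,205:349,::-1]
f=lambda i:cv2.resize(i,(396,330),interpolation=cv2.INTER_CUBIC)
cv2.imwrite("pics/g6.png",np.hstack([f(a),f(b)]))
E
```

```text
top [206.2 194.7] [(np.int32(15), [199.1, 194.9])]
side [252.3 217.6] [(np.int32(15), [251.5, 215.1])]
t 15.47 tcp [0.5751 0.1416 0.1972] y-head 14.49 delta mm [-0.1 -0.   0. ] turn None open 0.174 gf 30.0 ft [-0.3 -0.3 -0.3]
cap [0.522  0.3448 0.1909] gap 0.0007 dist 0.2101 tilt~ 2.5
t 15.47 tcp [0.5751 0.1416 0.1972] y-head 14.49 delta mm [ 0.6 -0.9  2.2] turn None open 0.174 gf 30.0 ft [-0.3 -0.3 -0.3]
```

View pics/g6.png

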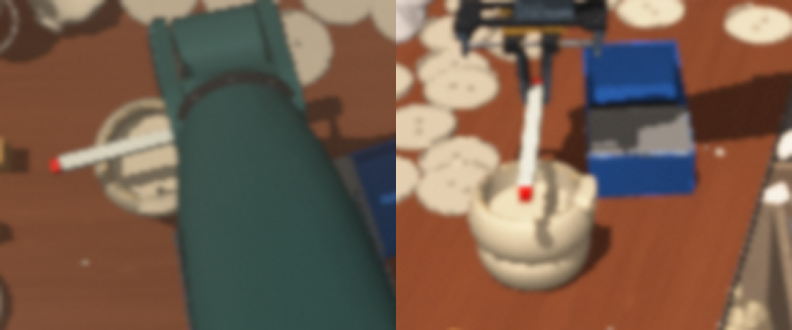

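The bar is level: cap and grasp are both at about 0.191 m, so the underside is about 0.18 m. Its middle is at about (0.55, 0.236), over the pot, and nothing touches it. I'll hand it in.

```bash
python3 -c "
from station import robot
print(robot.finish_job())"
```

```text
the job is handed in; nothing more can be done
None
```

The job is handed in, with no verdict returned: the bar is out of the tray and held level over the middle of the cream pot, its underside about 6 cm above the rim, and the pot showed no sign of being moved.

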